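# Hang the pestle and stand it in its holder

## Robot

A 6-joint arm with a two-finger parallel gripper is mounted at the origin on a cart in front of the work surface, level with it; the furniture and walls round the work are solid. World frame = base frame: x ahead of the robot, y to its left, z up, the work surface at z = 0. Lengths are in m, angles in rad, forces in N, time in s.
With the tool pointing down it reaches from about 0.35 to 0.975 m from the base axis. Payload 17.4 kg.
Tool frame: the origin (TCP) lies on the centre line of the jaws, within the pads' length; the fingertips stand 19 mm ahead of it and the grasp point (between the pads) is the TCP; z points along the fingers, y is the line along which they close (so a half turn about z gives the same grasp; the last joint's range is limited). The gripper opens to 85 mm and grips with 20 to 120 N. Pads are 22 mm wide; open, the fingers measure 114 mm over their backs; the gripper's body (76 mm by 85 mm) begins 54 mm behind the grasp point. The pads swing forward as they close: fully open they stand 13 mm farther back than shut.
Start: joints at [-1.313, 0.116, 1.442, -0, 1.584, -0.038], TCP at [0.197, -0.646, 0.25] pointing down, gripper open.
Joint ranges: [-2.83, 2.83], [-0.83, 2.19], [0.07, 2.5], [-1.14, 4.28], [0.01, 3], [-2.97, 2.97]. Speed limits (rad/s): [1.89, 1.89, 2.22, 3.14, 3.14, 3.14].

## Interface

Orientations are given as a rotation vector (axis times angle).
In Python, from station import robot gives the robot as it stands.
- The arm moves only by the tool send_rows, never from a script. Its argument "rows" is a list of rows, each an object with "offset": the shift along the tool's x, y, z in cm, a list of three; "rot": the turn, a rotation vector about the tool's x, y, z in degrees, a list of three; "hand": the finger opening in cm, from 0 to 8.54. In form: [{"offset": [tx, ty, tz], "rot": [rx, ry, rz], "hand": hand}, ...]. A call has 1 to 5 rows; each row is the pose to reach, as a shift and turn from the pose commanded when the call began, along the tool's axes at that moment; what a row does not reach only later rows make up. A row lasts 1/8 s, in which the tool goes at most 62.5 mm and 10.7 degrees, less where a joint would pass 70% of its speed; a pose out of reach is approached as far as the arm can. A call with a gripper value outside its range is refused whole. The fingers move at their own pace and stop on an object; the grip force is fixed at half the most. Time passes only in rows, so rows that repeat a pose let the fingers close. It gives the time, the measured TCP pose, the force, the opening and the grip force at its end, in the units of the state.
- robot.get_obs(): the state, without advancing time (a new reading comes with each control period).
- robot.capture(name): name is "side" or "top" or "wrist"; returns a dict with "frame" (400x640x3 uint8, red, green, blue), "camera_matrix" (3x3 intrinsics, pixels), "k1" (the pictures are not rectified: a ray, as slopes to the right and down, at radius r is drawn at 1 + k1 r^2 times it, then the intrinsics apply), "R" (3x3) and "t" (3): a world point X has camera coordinates R X + t. Camera axes: x right, y down, z forward; pixel columns grow to the right and rows downward; lengths in m; the calibration is good to about 2 mm. A picture is of the moment at which its call begins. There is no depth.
- robot.hand_in(): hands the job in; it is judged then, once.
The state is a dict: "time_s": time; "joints": joint angles; "joint_velocities": joint speeds; "joint_torque": joint torques, N m; "position": TCP position; "tcp_rot": TCP orientation; "ft_force": force on the tool from outside, world axes, zero at the start; "wrist_torque": the same for the moment, N m; "grip_width": finger opening in m; "finger_force": force on a finger pad.
Only numpy, scipy, OpenCV 4.12 (cv2) and the standard library are available. Lean on these libraries where they do the work, as an engineer would, in place of code of your own. Each camera call takes 0.05 s, during which the arm holds its last target. There are 200 camera calls.

## Task

Lift the steel pestle off its rest by the ball knob at the end of its handle and, holding it clear of the worktop, ease your grip so that it swings down and hangs with its bulb lowest. Tighten again, lower it into the steel holder until the bulb is right down at the bottom, and only then let go, leaving it standing in the holder. Leave the screwdriver where it lies.

Things in the scene. Friction and masses are not known exactly. Their poses are not given: they have to be found in the camera images.
- pestle: Loose steel pestle, 0.28 kg, lying level on a low rest. Origin: centre of its bulb (pill, 32 mm thick, 46 mm long, the heavy end). Its +x axis runs along the 16 mm thick handle to the knob, a 32 mm ball centred at x = +125 mm. Both centres start 30 mm up. Pinched by the knob it stays level at 70 N, swings down as the grip eases below about 50 N, hangs nearly plumb at 5 to 8 N and drops under 2 N.
- holder: Upright steel holder fixed to the worktop. Origin: centre of its underside. Dark foot 84 mm wide, 10 mm high; tube 52 mm outside, 46 mm inside, flaring from 75 mm height to a mouth 74 mm wide inside at 95 mm height. Inner floor 10 mm above the worktop, so the bulb's centre ends about 33 mm up. Loose fit: a released pestle leans on the rim, up to 28 degrees.
- screwdriver: Loose small screwdriver, 116 mm long, orange handle 18 mm thick, lying on the worktop to the right. Origin: middle of its length, underside; its y axis runs along it towards the handle. Not needed: leave it where it is.
- rest: Aluminium rest fixed to the worktop, under the pestle. Origin on the worktop below the bulb; its x axis lies along the pestle. Plate 54 mm wide, 6 mm high, from x = -23 to +95 mm, with two open-topped saddles, under the bulb (x = 0, 26 mm high) and under the handle (x = 83 mm, 31 mm high). The knob overhangs freely.
Not all that is in view belongs to the job. Of the things shaped like the pestle, the steel one is meant.

How it is judged:
By the outcome, as a careful person would: the job done as asked, in the order asked, and still so for the second after the job is handed in, with the robot touching nothing.
It also fails if it takes over 51 s, if anything falls off the work surface, if the arm or the gripper's body presses on something with over 40 N, if the wrist force passes 120 N, or if a joint passes its speed limit or range.

## Working session

There is one attempt and no reset: what is moved stays moved. The work goes in short steps, Python scripts to look and compute and a tool call to move; the robot and the scene stay as the last step left them, time stands still between calls to the robot, and variables do not carry over. Pictures are saved under pics/ and viewed, at most 10 in all, crops included, and the job is handed in when it is done.

Besides the shell and the picture viewer there is one more tool, called after ">>>" as name(argument=value, ...) on one line, values as JSON. send_rows: Moves the arm, as the interface text tells. Its arguments: {"type":"object","properties":{"rows":{"type":"array"}},"required":["rows"]}

```bash
ls; mkdir -p pics
cat > h.py <<'E'
import numpy as np, cv2, json
from station import robot
def snap(n,f):
    c=robot.capture(n); cv2.imwrite(f'pics/{f}.png',c['frame'][:,:,::-1])
    np.savez(f'pics/{f}.npz',**{k:np.array(c[k]) for k in('camera_matrix','k1','R','t','frame')}); return c
def ray(f,u,v):
    c=np.load(f'pics/{f}.npz'); K=c['camera_matrix']
    p=cv2.undistortPoints(np.array([[[u,v]]],float),K,np.array([float(c['k1']),0,0,0]))[0,0]
    # note: k1 model same as OpenCV radial
    R=c['R']; return -R.T@c['t'], R.T@np.array([p[0],p[1],1])
def atz(f,u,v,z):
    o,d=ray(f,u,v); return o+d*(z-o[2])/d[2]
def proj(f,X):
    c=np.load(f'pics/{f}.npz'); 
    return cv2.projectPoints(np.array([X],float),cv2.Rodrigues(c['R'])[0],c['t'],c['camera_matrix'],np.array([float(c['k1']),0,0,0]))[0][0,0]
E
python3 - <<'E'
from h import *
a=snap('top','top0'); b=snap('side','side0')
cv2.imwrite('pics/both.png',cv2.resize(np.vstack([a['frame'],b['frame']])[:,:,::-1],(480,600)))
print(robot.get_obs())
E
```

```text
pics
{'time_s': 0.1, 'joints': array([-1.31279935e+00,  1.16441074e-01,  1.44220520e+00,  1.61681801e-05,
        1.58400638e+00, -3.78275376e-02]), 'joint_velocities': array([ 0.00064563, -0.00213843, -0.00154591, -0.00079575, -0.00057684,
        0.00174025]), 'joint_torque': array([ 3.53359494e-03, -7.33662486e+01, -6.33784604e+01,  3.07288462e-05,
        5.26833959e-03,  3.92053119e-05]), 'position': array([ 0.19672024, -0.64553663,  0.24962974]), 'tcp_rot': array([-3.10624543e+00, -4.62832311e-01,  1.57632718e-04]), 'ft_force': array([ 0.50672684, -0.01526539, -0.43331971]), 'wrist_torque': array([0.07826022, 0.04539854, 0.008774  ]), 'finger_force': 0.0, 'grip_width': 0.08539271459875014}
```

View pics/top0.png

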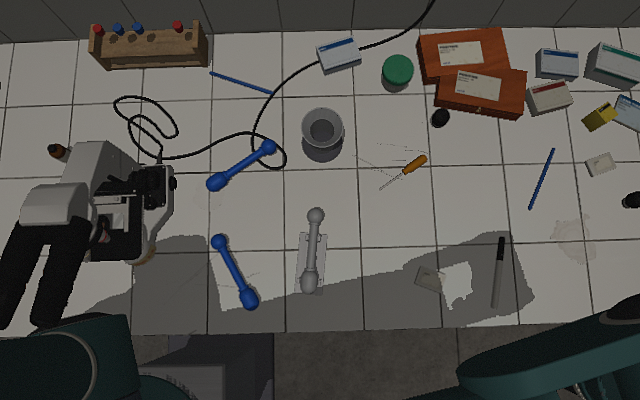

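View pics/side0.png

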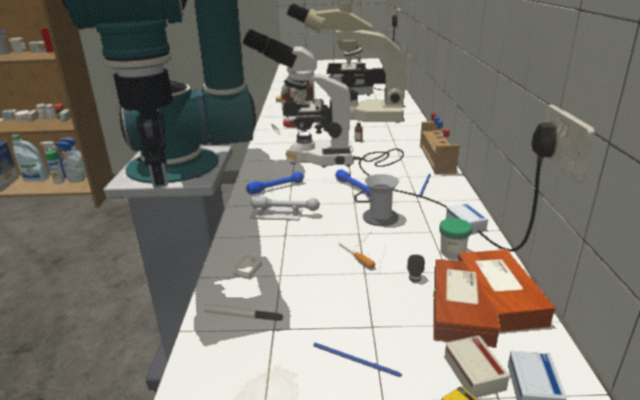

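Top view: the candidates are the steel one (316,215)–(309,282) on the plate, and blue ones at (213,183)–(268,148) and (220,242)–(250,300). The steel-grey one on the aluminium rest fits. Its knob is the overhanging end, about (316,215). The holder is at (323,130) and the screwdriver at (405,170).

Run:
```python
from h import *
a=np.load('pics/top0.npz')['frame'][:,:,::-1]
cv2.imwrite('pics/crop0.png',cv2.resize(a[95:300,250:400],None,fx=2.9,fy=2.9,interpolation=cv2.INTER_CUBIC))
k=atz('top0',316,215,.03);b=atz('top0',309.5,281,.03);print(k,b,np.linalg.norm(k-b))
print(atz('top0',323,130,.095),atz('top0',302,130,.095),atz('top0',344,130,.095))
print(ray('top0',320,200))
```

```text
[ 0.42841322 -0.34235909  0.03      ] [ 0.30381657 -0.32687023  0.03      ] 0.1255556903519299
[ 0.57606392 -0.35999959  0.095     ] [ 0.57721647 -0.32129509  0.095     ] [ 0.57494347 -0.39869893  0.095     ]
(array([ 0.28769018, -0.34944646,  0.897294  ]), array([ 0.1921514 , -0.00159989, -0.98136538]))
```

View pics/crop0.png

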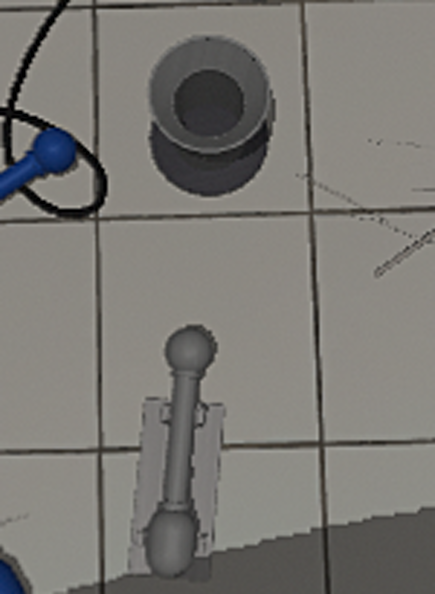

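The crop confirms it: steel pestle with the knob at full-frame (315.5,215.7), overhanging the plate, and the bulb at (308.6,281.2). The holder mouth is centred at (322.9,127.4).

```bash
cat >> h.py <<'E'
from scipy.spatial.transform import Rotation as Ro
def down(yaw): # tool x at yaw in world, z down
    c,s=np.cos(yaw),np.sin(yaw); return Ro.from_matrix(np.array([[c,s,0],[s,-c,0],[0,0,-1]]))
def go(P,Rt=None):
    o=robot.get_obs(); R=Ro.from_rotvec(o['tcp_rot']); off=R.inv().apply(np.array(P)-o['position'])*100
    rot=(R.inv()*(Rt if Rt is not None else R)).as_rotvec(degrees=True)
    print('off',off.round(2),'rot',rot.round(2))
E
python3 - <<'E'
from h import *
k=atz('top0',315.5,215.7,.03);b=atz('top0',308.6,281.2,.03);h=atz('top0',322.9,127.4,.095)
print(k,b,np.linalg.norm(k-b),h); d=k-b; yaw=np.arctan2(d[1],d[0]); print(yaw)
print('side',proj('side0',k),proj('side0',b),proj('side0',h))
go([k[0],k[1],.15],down(yaw))
E
```

```text
[ 0.42708173 -0.34136411  0.03      ] [ 0.30349442 -0.32517902  0.03      ] 0.12464261344471066 [ 0.58112143 -0.35996478  0.095     ]
-0.13021972116920771
side [313.38829995 203.5005623 ] [261.23892841 201.6275034 ] [381.2652144  179.77313363]
off [ 30.9  -22.37   9.99] rot [-6.000e-02  1.000e-02  2.441e+01]
```

>>> send_rows(rows=[{"offset":[30.9,-22.4,10],"rot":[0,0,24.4],"hand":8.5},{"offset":[30.9,-22.4,10],"rot":[0,0,24.4],"hand":8.5},{"offset":[30.9,-22.4,10],"rot":[0,0,24.4],"hand":8.5},{"offset":[30.9,-22.4,10],"rot":[0,0,24.4],"hand":8.5},{"offset":[30.9,-22.4,10],"rot":[0,0,24.4],"hand":8.5}])

```text
time_s: 0.72
position: [0.3799, -0.4029, 0.1704]
tcp_rot: [-3.135, 0.205, 0.0]
ft_force: [0.4, 0.3, -0.4]
grip_width: 0.0847
finger_force: 0.0
```

Run:
```python
from h import *
go([.427,-.3414,.15],down(-.1302))
```

```text
off [ 3.87 -6.7   2.04] rot [-0.    0.   -0.01]
```

>>> send_rows(rows=[{"offset":[3.8,-6.7,2],"rot":[0,0,0],"hand":8.5},{"offset":[3.8,-6.7,2],"rot":[0,0,0],"hand":8.5},{"offset":[3.8,-6.7,2],"rot":[0,0,0],"hand":8.5},{"offset":[3.8,-6.7,2],"rot":[0,0,0],"hand":8.5}])

```text
time_s: 1.23
position: [0.425, -0.3441, 0.1514]
tcp_rot: [3.134, -0.205, 0.0]
ft_force: [-0.2, -0.6, -0.2]
grip_width: 0.0849
finger_force: 0.0
```

Run:
```python
from h import *
go([.427,-.3414,.15],down(-.1302))
snap('wrist','w1')
print(robot.get_obs()['position'],proj('w1',[.4271,-.3414,.03]),proj('w1',[.3035,-.3252,.03]))
```

```text
off [ 0.16 -0.3   0.14] rot [ 0.02 -0.   -0.04]
[ 0.42497949 -0.3442718   0.15148551] [310.28599087 189.17991818] [311.10860225 326.16335053]
```

View pics/w1.png

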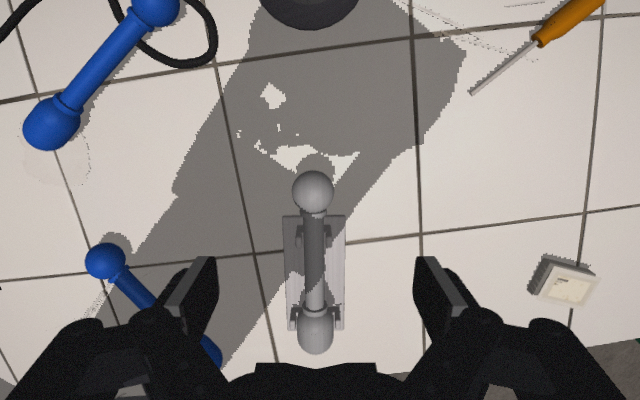

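Wrist view: steel knob at (313,192), bulb at (316,329), both within 4 px of the prediction, with the fingers straddling it.

Run:
```python
from h import *
k=atz('w1',313,192,.03);b=atz('w1',316,329,.03);d=k-b;print(k,b,np.linalg.norm(d),np.arctan2(d[1],d[0]))
k2=(k+[.4271,-.3414,.03])/2; print(k2)
go([k2[0],k2[1],.03],down(-.12))
```

```text
[ 0.42463425 -0.34312157  0.03      ] [ 0.29993391 -0.32902033  0.03      ] 0.12549509661902963 -0.1126027127270223
[ 0.42586712 -0.34226079  0.03      ]
off [ 0.06 -0.22 12.15] rot [ 0.03 -0.01 -0.65]
```

>>> send_rows(rows=[{"offset":[0,-0.1,5],"rot":[0,0,-0.6],"hand":8.5},{"offset":[0,-0.1,9],"rot":[0,0,-0.6],"hand":7.0},{"offset":[0,-0.1,11],"rot":[0,0,-0.6],"hand":6.0},{"offset":[0,-0.1,12],"rot":[0,0,-0.6],"hand":5.0},{"offset":[0,-0.1,12],"rot":[0,0,-0.6],"hand":5.0}])

```text
time_s: 1.9
position: [0.4258, -0.3426, 0.0316]
tcp_rot: [3.136, -0.188, 0.0]
ft_force: [0.2, -0.4, 0.0]
grip_width: 0.05
finger_force: 0.0
```

Run:
```python
from h import *
go([.4259,-.3423,.03],down(-.12)); print(robot.get_obs())
```

```text
off [ 0.01 -0.03  0.16] rot [ 0.01 -0.02  0.  ]
{'time_s': 1.9, 'joints': array([-7.24261334e-01, -1.29272643e-02,  1.94416650e+00, -3.24783060e-05,
        1.20995405e+00,  9.66522596e-01]), 'joint_velocities': array([ 5.41043013e-03, -1.88885003e-02, -1.22058862e-02,  1.28790640e-05,
        7.61172960e-03,  1.24953776e-03]), 'joint_torque': array([-2.24899747e-01, -5.31968200e+01, -5.47158945e+01, -6.41704362e-03,
       -2.61114528e-01, -4.74131695e-03]), 'position': array([ 0.42576106, -0.34260848,  0.03161951]), 'tcp_rot': array([ 3.13567205e+00, -1.88328877e-01,  4.64462776e-04]), 'ft_force': array([ 0.17463992, -0.44923668,  0.01170558]), 'wrist_torque': array([-0.05204533, -0.0468321 ,  0.01283996]), 'finger_force': 0.0, 'grip_width': 0.04997128224581713}
```

>>> send_rows(rows=[{"offset":[0,0,0.15],"rot":[0,0,0],"hand":2.5},{"offset":[0,0,0.15],"rot":[0,0,0],"hand":2.5},{"offset":[0,0,0.15],"rot":[0,0,0],"hand":2.5},{"offset":[0,0,0.15],"rot":[0,0,0],"hand":2.5}])

```text
time_s: 2.4
position: [0.4262, -0.3426, 0.0304]
tcp_rot: [3.135, -0.187, 0.002]
ft_force: [3.9, -2.2, 5.8]
grip_width: 0.0292
finger_force: 59.0
```

>>> send_rows(rows=[{"offset":[0,0,-0.5],"rot":[0,0,0],"hand":2.5},{"offset":[0,0,-1.5],"rot":[0,0,0],"hand":2.5},{"offset":[0,0,-3],"rot":[0,0,0],"hand":2.5},{"offset":[0,0,-5],"rot":[0,0,0],"hand":2.5},{"offset":[0,0,-5],"rot":[0,0,0],"hand":2.5}])

```text
time_s: 3.02
position: [0.4264, -0.3428, 0.082]
tcp_rot: [3.134, -0.188, 0.004]
ft_force: [-0.3, -0.4, -3.5]
grip_width: 0.0289
finger_force: 59.3
```

Run:
```python
from h import *
snap('side','s2'); o=robot.get_obs();print(o['finger_force'],o['grip_width'],o['ft_force'],o['wrist_torque'])
a=np.load('pics/s2.npz')['frame'][:,:,::-1]
cv2.imwrite('pics/s2c.png',cv2.resize(a[110:260,220:420],None,fx=3,fy=3,interpolation=cv2.INTER_CUBIC))
```

```text
59.31260347366333 0.02934341280672389 [ 0.0179059   0.20331757 -3.25124844] [ 0.01765627 -0.26827834 -0.00298076]
```

View pics/s2c.png

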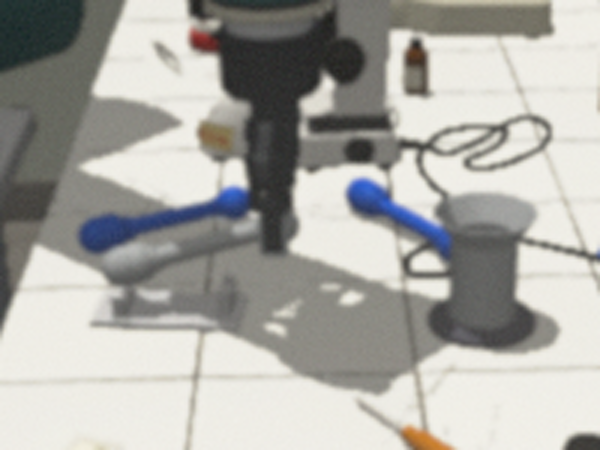

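Side crop: pestle held by the knob, off the rest and roughly level (bulb at about (125,265), slight droop). Raising it.

>>> send_rows(rows=[{"offset":[0,0,-3],"rot":[0,0,0],"hand":2.5},{"offset":[0,0,-7],"rot":[0,0,0],"hand":2.5},{"offset":[0,0,-11],"rot":[0,0,0],"hand":2.5},{"offset":[0,0,-15],"rot":[0,0,0],"hand":2.5},{"offset":[0,0,-18],"rot":[0,0,0],"hand":2.5}])

```text
time_s: 3.7
position: [0.4256, -0.3421, 0.2608]
tcp_rot: [3.136, -0.188, 0.0]
ft_force: [0.5, 0.7, -2.5]
grip_width: 0.0292
finger_force: 59.4
```

>>> send_rows(rows=[{"offset":[0,0,0],"rot":[0,0,0],"hand":2.6},{"offset":[0,0,0],"rot":[0,0,0],"hand":2.6},{"offset":[0,0,0],"rot":[0,0,0],"hand":2.6},{"offset":[0,0,0],"rot":[0,0,0],"hand":2.6}])

```text
time_s: 4.2
position: [0.4255, -0.342, 0.2586]
tcp_rot: [-3.135, 0.188, 0.002]
ft_force: [0.2, 0.6, -3.2]
grip_width: 0.0292
finger_force: 59.5
```

>>> send_rows(rows=[{"offset":[0,0,0],"rot":[0,0,0],"hand":2.75},{"offset":[0,0,0],"rot":[0,0,0],"hand":2.75}])

```text
time_s: 4.45
position: [0.4257, -0.3421, 0.2595]
tcp_rot: [-3.136, 0.188, 0.0]
ft_force: [0.0, 1.0, -1.8]
grip_width: 0.0293
finger_force: 59.5
```

Run:
```python
from h import *
o=robot.get_obs();print(o['finger_force'],o['grip_width'],o['ft_force'],o['wrist_torque'])
```

```text
59.450297355651855 0.029303052861833954 [ 0.04408947  0.95554683 -1.78051091] [-0.04337904 -0.20474704  0.02219155]
```

>>> send_rows(rows=[{"offset":[0,0,0],"rot":[0,0,0],"hand":2.85},{"offset":[0,0,0],"rot":[0,0,0],"hand":2.85}])

```text
time_s: 4.7
position: [0.4257, -0.3421, 0.2596]
tcp_rot: [3.136, -0.188, 0.0]
ft_force: [-0.5, -0.4, -2.5]
grip_width: 0.0294
finger_force: 59.5
```

>>> send_rows(rows=[{"offset":[0,0,0],"rot":[0,0,0],"hand":2.92},{"offset":[0,0,0],"rot":[0,0,0],"hand":2.92}])

```text
time_s: 4.95
position: [0.4256, -0.3421, 0.2596]
tcp_rot: [3.136, -0.188, 0.0]
ft_force: [-0.2, -0.3, -2.6]
grip_width: 0.0293
finger_force: 50.9
```

Now in the sensitive range: the force falls with the commanded opening, so I'll take small steps.

>>> send_rows(rows=[{"offset":[0,0,0],"rot":[0,0,0],"hand":2.96},{"offset":[0,0,0],"rot":[0,0,0],"hand":2.96}])

```text
time_s: 5.2
position: [0.4256, -0.3421, 0.2596]
tcp_rot: [-3.136, 0.188, 0.0]
ft_force: [0.4, 0.4, -3.3]
grip_width: 0.0298
finger_force: 40.2
```

>>> send_rows(rows=[{"offset":[0,0,0],"rot":[0,0,0],"hand":3.0},{"offset":[0,0,0],"rot":[0,0,0],"hand":3.0}])

```text
time_s: 5.45
position: [0.4257, -0.3421, 0.2596]
tcp_rot: [-3.136, 0.188, -0.0]
ft_force: [1.6, -0.6, -2.5]
grip_width: 0.0301
finger_force: 30.0
```

Run:
```python
from h import *
o=robot.get_obs();print(o['finger_force'],o['grip_width'],o['ft_force'],o['wrist_torque'])
```

```text
29.995879232883453 0.030131017738368928 [ 1.56303219 -0.57575425 -2.52006375] [-0.03934228 -0.2158862   0.00141653]
```

>>> send_rows(rows=[{"offset":[0,0,0],"rot":[0,0,0],"hand":3.04},{"offset":[0,0,0],"rot":[0,0,0],"hand":3.04},{"offset":[0,0,0],"rot":[0,0,0],"hand":3.04}])

```text
time_s: 5.82
position: [0.4257, -0.3421, 0.2596]
tcp_rot: [-3.136, 0.188, 0.0]
ft_force: [0.8, 0.1, -1.9]
grip_width: 0.0302
finger_force: 20.9
```

>>> send_rows(rows=[{"offset":[0,0,0],"rot":[0,0,0],"hand":3.07},{"offset":[0,0,0],"rot":[0,0,0],"hand":3.07},{"offset":[0,0,0],"rot":[0,0,0],"hand":3.07}])

```text
time_s: 6.2
position: [0.4257, -0.3421, 0.2596]
tcp_rot: [-3.136, 0.188, -0.0]
ft_force: [1.1, 0.5, -1.7]
grip_width: 0.0307
finger_force: 14.9
```

Run:
```python
from h import *
o=robot.get_obs();print(o['finger_force'],o['grip_width'],o['ft_force'],o['wrist_torque'])
```

```text
14.914507269859314 0.0306845369515113 [ 1.12076733  0.4781148  -1.70360088] [-0.06033711 -0.00986703  0.00123099]
```

>>> send_rows(rows=[{"offset":[0,0,0],"rot":[0,0,0],"hand":3.09},{"offset":[0,0,0],"rot":[0,0,0],"hand":3.09},{"offset":[0,0,0],"rot":[0,0,0],"hand":3.09}])

```text
time_s: 6.58
position: [0.4257, -0.3421, 0.2596]
tcp_rot: [-3.136, 0.188, -0.0]
ft_force: [-0.5, -0.5, -3.5]
grip_width: 0.0308
finger_force: 11.3
```

>>> send_rows(rows=[{"offset":[0,0,0],"rot":[0,0,0],"hand":3.1},{"offset":[0,0,0],"rot":[0,0,0],"hand":3.1},{"offset":[0,0,0],"rot":[0,0,0],"hand":3.1},{"offset":[0,0,0],"rot":[0,0,0],"hand":3.1},{"offset":[0,0,0],"rot":[0,0,0],"hand":3.1}])

```text
time_s: 7.2
position: [0.4256, -0.3421, 0.2596]
tcp_rot: [-3.136, 0.188, 0.0]
ft_force: [-0.4, 0.4, -3.2]
grip_width: 0.031
finger_force: 9.6
```

Run:
```python
from h import *
snap('side','s3'); o=robot.get_obs();print(o['finger_force'],o['grip_width'],o['ft_force'],o['wrist_torque'])
a=np.load('pics/s3.npz')['frame'][:,:,::-1]
cv2.imwrite('pics/s3c.png',cv2.resize(a[70:270,220:440],None,fx=2.8,fy=2.8,interpolation=cv2.INTER_CUBIC))
```

```text
9.585536867380142 0.030811866519691176 [ 0.0455618  -0.43836603 -3.07736463] [ 0.04759642 -0.01658053  0.01154687]
```

View pics/s3c.png

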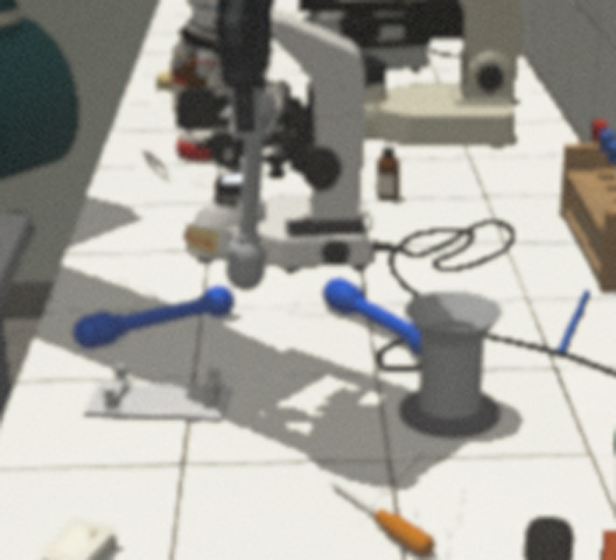

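Side crop: the pestle hangs close to plumb, with the bulb at crop (245,265) below the fingertips. One more slight ease, then tighten.

>>> send_rows(rows=[{"offset":[0,0,0],"rot":[0,0,0],"hand":3.11},{"offset":[0,0,0],"rot":[0,0,0],"hand":3.11},{"offset":[0,0,0],"rot":[0,0,0],"hand":3.11},{"offset":[0,0,0],"rot":[0,0,0],"hand":3.11}])

```text
time_s: 7.75
position: [0.4257, -0.3421, 0.2596]
tcp_rot: [3.136, -0.188, 0.0]
ft_force: [0.2, -1.3, -3.6]
grip_width: 0.0309
finger_force: 8.0
```

>>> send_rows(rows=[{"offset":[0,0,0],"rot":[0,0,0],"hand":2.8},{"offset":[0,0,0],"rot":[0,0,0],"hand":2.5},{"offset":[0,0,-1],"rot":[0,0,0],"hand":2.5},{"offset":[0,0,-2],"rot":[0,0,0],"hand":2.5},{"offset":[0,0,-2.5],"rot":[0,0,0],"hand":2.5}])

```text
time_s: 8.38
position: [0.4258, -0.3423, 0.2859]
tcp_rot: [3.135, -0.188, 0.002]
ft_force: [1.2, -0.8, -2.2]
grip_width: 0.029
finger_force: 59.4
```

Run:
```python
from h import *
go([.5811,-.36,.284],down(-.12))
for f in('side','top'):snap(f,f+'4')
# bulb expected centre if plumb
p=robot.get_obs()['position']; b=p-[0,0,.125]; print(p,b,proj('side4',b),proj('top4',b))
a=np.load('pics/side4.npz')['frame'][:,:,::-1]; c=np.load('pics/top4.npz')['frame'][:,:,::-1]
A=cv2.resize(a[60:200,240:400],None,fx=2.5,fy=2.5,interpolation=cv2.INTER_CUBIC)
C=cv2.resize(c[100:240,250:410],None,fx=2.5,fy=2.5,interpolation=cv2.INTER_CUBIC)
cv2.imwrite('pics/m4.png',np.hstack([A,C]))
```

```text
off [15.63 -0.09  0.21] rot [ 0.04 -0.06  0.02]
[ 0.42580802 -0.34226006  0.28553718] [ 0.42580802 -0.34226006  0.16053718] [310.88303402 151.07111361] [314.98641906 203.82337389]
```

View pics/m4.png

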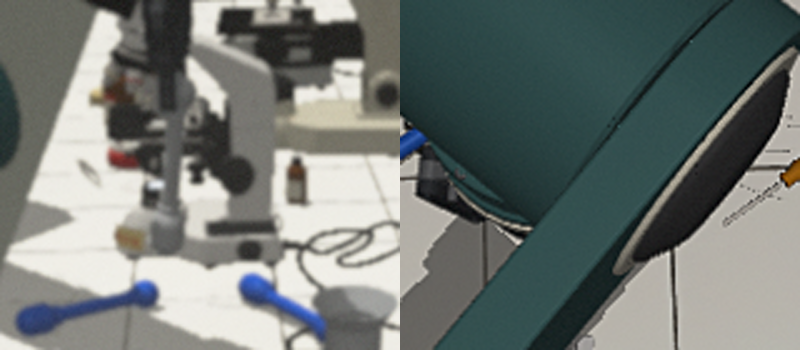

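Side crop: the bulb is at full-frame (306,154) against (311,151) for plumb, a lean of about 5° back towards the robot. I'll tilt the tool 5.5° to cancel it and move over the holder.

>>> send_rows(rows=[{"offset":[2,0,0],"rot":[0,1.5,0],"hand":2.5},{"offset":[6,0,0],"rot":[0,3,0],"hand":2.5},{"offset":[10,0,0],"rot":[0,4.5,0],"hand":2.5},{"offset":[14,-0.1,0],"rot":[0,5.5,0],"hand":2.5},{"offset":[15.6,-0.1,0],"rot":[0,5.5,0],"hand":2.5}])

```text
time_s: 9.1
position: [0.5829, -0.3595, 0.2833]
tcp_rot: [3.128, -0.186, 0.15]
ft_force: [-0.1, -0.0, -2.4]
grip_width: 0.0287
finger_force: 59.6
```

>>> send_rows(rows=[{"offset":[0,0,0],"rot":[0,0,0],"hand":2.5},{"offset":[0,0,0],"rot":[0,0,0],"hand":2.5}])

```text
time_s: 9.35
position: [0.5802, -0.3598, 0.2845]
tcp_rot: [3.127, -0.188, 0.15]
ft_force: [0.4, -0.2, -3.2]
grip_width: 0.029
finger_force: 59.6
```

Run:
```python
from h import *
snap('side','side5');snap('wrist','w5')
o=robot.get_obs();p=o['position']; b=p-[0,0,.125]; print(p,o['finger_force'],o['wrist_torque'])
for f in('side5','w5'): print(f,[proj(f,x).round(1) for x in (p,b,[.5811,-.36,.095],[.5811,-.36,.01])])
a=np.load('pics/side5.npz')['frame'][:,:,::-1]; c=np.load('pics/w5.npz')['frame'][:,:,::-1]
A=cv2.resize(a[80:240,320:448],None,fx=2.5,fy=2.5,interpolation=cv2.INTER_CUBIC)
C=cv2.resize(c,None,fx=.75,fy=.75); C=cv2.copyMakeBorder(C,0,100,0,0,0)
cv2.imwrite('pics/m5.png',np.hstack([A,C]))
```

```text
[ 0.58000757 -0.35982964  0.28497744] 59.650511741638184 [-0.00073209  0.10493385  0.02289344]
side5 [array([383.6,  95.5]), array([381.7, 152.5]), array([381.3, 179.8]), array([380.1, 213.3])]
w5 [array([313.7, 280.1]), array([314.4, 205.1]), array([314.6, 187. ]), array([314.8, 172.9])]
```

View pics/m5.png

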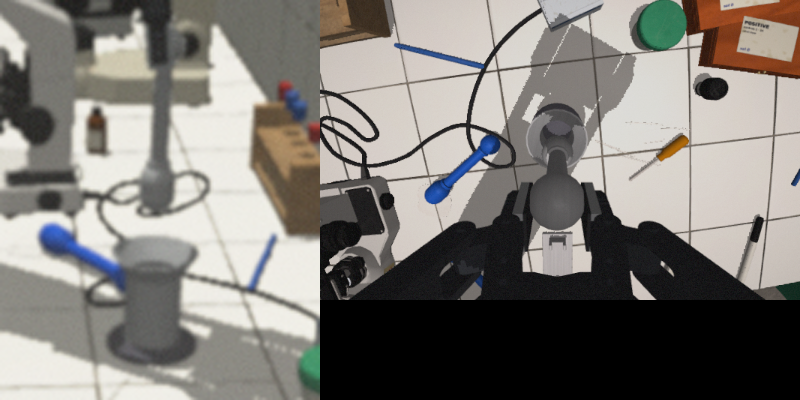

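Side crop: bulb (157,187) sits directly above the mouth (157,250). Wrist: bulb and holder mouth are in line to within about 3 mm. Lowering.

Run:
```python
from h import *
go([.5805,-.3598,.185])
```

```text
off [-0.91 -0.01  9.96] rot [0. 0. 0.]
```

>>> send_rows(rows=[{"offset":[-0.2,0,2],"rot":[0,0,0],"hand":2.5},{"offset":[-0.4,0,4],"rot":[0,0,0],"hand":2.5},{"offset":[-0.6,0,6],"rot":[0,0,0],"hand":2.5},{"offset":[-0.7,0,7.5],"rot":[0,0,0],"hand":2.5},{"offset":[-0.7,0,7.5],"rot":[0,0,0],"hand":2.5}])

```text
time_s: 10.07
position: [0.5806, -0.3595, 0.2075]
tcp_rot: [3.128, -0.187, 0.147]
ft_force: [0.4, -0.3, -3.3]
grip_width: 0.029
finger_force: 59.6
```

>>> send_rows(rows=[{"offset":[-0.1,0,1],"rot":[0,0,0],"hand":2.5},{"offset":[-0.2,0,2],"rot":[0,0,0],"hand":2.5},{"offset":[-0.3,0,3],"rot":[0,0,0],"hand":2.5},{"offset":[-0.3,0,3],"rot":[0,0,0],"hand":2.5}])

```text
time_s: 10.58
position: [0.5805, -0.3596, 0.178]
tcp_rot: [3.128, -0.187, 0.148]
ft_force: [-0.0, -0.3, -2.2]
grip_width: 0.0287
finger_force: 59.6
```

Run:
```python
from h import *
o=robot.get_obs();print(o['finger_force'],o['ft_force'],o['wrist_torque'])
go([.5805,-.3598,.16])
```

```text
59.64399576187134 [-0.04782286 -0.27186004 -2.17210744] [0.04146374 0.14931229 0.0096765 ]
off [-0.17  0.02  1.79] rot [0. 0. 0.]
```

No contact so far. Final descent in small steps, watching for the force.

>>> send_rows(rows=[{"offset":[-0.05,0,0.6],"rot":[0,0,0],"hand":2.5},{"offset":[-0.1,0,1.2],"rot":[0,0,0],"hand":2.5},{"offset":[-0.15,0,1.5],"rot":[0,0,0],"hand":2.5},{"offset":[-0.15,0,1.5],"rot":[0,0,0],"hand":2.5}])

```text
time_s: 11.08
position: [0.5806, -0.3597, 0.1638]
tcp_rot: [3.127, -0.187, 0.15]
ft_force: [-0.4, 0.0, -1.9]
grip_width: 0.029
finger_force: 59.6
```

>>> send_rows(rows=[{"offset":[0,0,0.1],"rot":[0,0,0],"hand":2.5},{"offset":[0,0,0.2],"rot":[0,0,0],"hand":2.5},{"offset":[0,0,0.3],"rot":[0,0,0],"hand":2.5},{"offset":[0,0,0.3],"rot":[0,0,0],"hand":2.5}])

```text
time_s: 11.58
position: [0.581, -0.3598, 0.161]
tcp_rot: [3.127, -0.187, 0.15]
ft_force: [-0.3, -1.2, -3.0]
grip_width: 0.0287
finger_force: 59.6
```

>>> send_rows(rows=[{"offset":[0,0,0.1],"rot":[0,0,0],"hand":2.5},{"offset":[0,0,0.2],"rot":[0,0,0],"hand":2.5},{"offset":[0,0,0.2],"rot":[0,0,0],"hand":2.5}])

```text
time_s: 11.95
position: [0.5817, -0.3601, 0.1604]
tcp_rot: [3.126, -0.187, 0.153]
ft_force: [1.0, -0.1, 6.3]
grip_width: 0.0295
finger_force: 60.5
```

>>> send_rows(rows=[{"offset":[0,0,0.1],"rot":[0,0,0],"hand":2.5},{"offset":[0,0,0.1],"rot":[0,0,0],"hand":2.5}])

```text
time_s: 12.2
position: [0.5822, -0.3602, 0.1603]
tcp_rot: [3.125, -0.187, 0.155]
ft_force: [-0.5, 0.3, 11.0]
grip_width: 0.0291
finger_force: 60.9
```

Contact with the floor is at TCP z ≈ 0.160 (nominal 0.158), so the bulb is down. Before opening I'll lean the pestle slightly in +x about its bulb, so it falls clear between the fingers.

>>> send_rows(rows=[{"offset":[0.5,0,0.0],"rot":[0,-2.3,0],"hand":2.5},{"offset":[1.0,0,0.05],"rot":[0,-4.6,0],"hand":2.5},{"offset":[1.5,0,0.1],"rot":[0,-7,0],"hand":2.5},{"offset":[1.5,0,0.1],"rot":[0,-7,0],"hand":2.5}])

```text
time_s: 12.7
position: [0.5975, -0.3619, 0.1599]
tcp_rot: [-3.135, 0.187, 0.038]
ft_force: [0.9, 0.2, 8.6]
grip_width: 0.0293
finger_force: 60.7
```

Still seated on the floor. Easing, then opening.

>>> send_rows(rows=[{"offset":[0,0,0],"rot":[0,0,0],"hand":3.0},{"offset":[0,0,0],"rot":[0,0,0],"hand":3.1},{"offset":[0,0,0],"rot":[0,0,0],"hand":3.3},{"offset":[0,0,0],"rot":[0,0,0],"hand":6},{"offset":[0,0,0],"rot":[0,0,0],"hand":8.5}])

```text
time_s: 13.32
position: [0.5962, -0.3616, 0.1584]
tcp_rot: [-3.134, 0.188, 0.041]
ft_force: [-0.2, 0.1, -0.7]
grip_width: 0.068
finger_force: 0.0
```

>>> send_rows(rows=[{"offset":[0,0,0],"rot":[0,0,0],"hand":8.5},{"offset":[0,0,0],"rot":[0,0,0],"hand":8.5},{"offset":[0,0,0],"rot":[0,0,0],"hand":8.5},{"offset":[0,0,0],"rot":[0,0,0],"hand":8.5}])

```text
time_s: 13.82
position: [0.5962, -0.3616, 0.1585]
tcp_rot: [-3.134, 0.188, 0.041]
ft_force: [-0.3, -0.5, 0.1]
grip_width: 0.0849
finger_force: 0.0
```

Run:
```python
from h import *
snap('side','side6');snap('wrist','w6')
o=robot.get_obs();print(o['ft_force'],o['finger_force'])
a=np.load('pics/side6.npz')['frame'][:,:,::-1]; c=np.load('pics/w6.npz')['frame'][:,:,::-1]
A=cv2.resize(a[80:240,320:448],None,fx=2.5,fy=2.5,interpolation=cv2.INTER_CUBIC)
C=cv2.resize(c,None,fx=.75,fy=.75); C=cv2.copyMakeBorder(C,0,100,0,0,0)
cv2.imwrite('pics/m6.png',np.hstack([A,C]))
```

```text
[ 0.34251524 -0.0614512  -0.48848622] 0.0
```

View pics/m6.png

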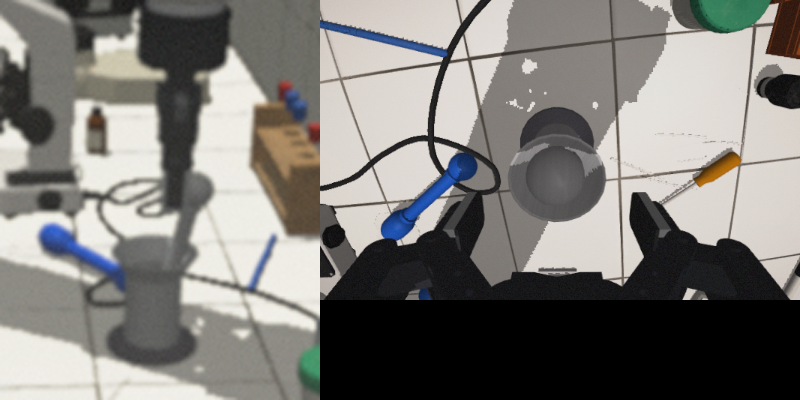

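The pestle stands in the holder leaning forward on the rim, with its knob at side crop (197,187). It is clear of the fingers. Retreating straight up.

>>> send_rows(rows=[{"offset":[-0.5,0,-3],"rot":[0,0,0],"hand":8.5},{"offset":[-1,0,-7],"rot":[0,0,0],"hand":8.5},{"offset":[-1,0,-11],"rot":[0,0,0],"hand":8.5},{"offset":[-1,0,-14],"rot":[0,0,0],"hand":8.5},{"offset":[-1,0,-14],"rot":[0,0,0],"hand":8.5}])

```text
time_s: 14.55
position: [0.5904, -0.3612, 0.3017]
tcp_rot: [3.135, -0.188, -0.035]
ft_force: [-0.7, 0.5, -0.7]
grip_width: 0.0848
finger_force: 0.0
```

Run:
```python
from h import *
snap('side','side7')
a=np.load('pics/side7.npz')['frame'][:,:,::-1]
cv2.imwrite('pics/m7.png',cv2.resize(a[80:290,290:448],None,fx=2.5,fy=2.5,interpolation=cv2.INTER_CUBIC))
```

```text
(no output)
```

View pics/m7.png

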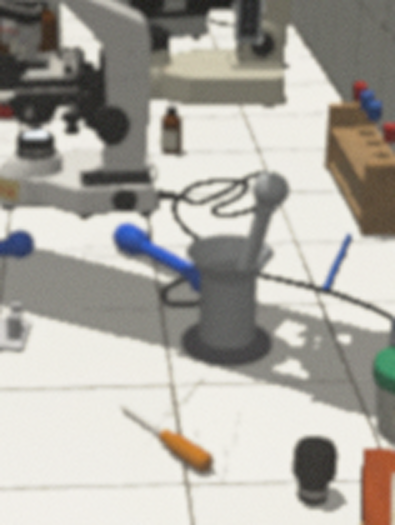

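The pestle stands in the holder with its knob at crop (268,188), the gripper is well clear, and the screwdriver is undisturbed.

```bash
python3 -c "
from h import *
print(robot.hand_in())"
```

```text
the job is handed in; nothing more can be done
None
```

The pestle is standing in the steel holder with its bulb at the bottom, leaning on the rim with the gripper clear; the screwdriver wasn't touched, and I handed the job in at about 15 s (no verdict was returned).

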